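# Depressurise the brake bleeder and take off its filler cap

## Task

The brake bleeder on the bench has to be topped up: press its large round key to stop the pump, then its square key to let the pressure out, one key at a time, and leave the small round start key alone. Then unscrew the filler cap; these units come with right-hand or left-hand threads, so try it both ways to find how yours loosens, and do not pull it off by force. Lift the cap up off its neck and finish still holding it in the gripper, upright and clear above the neck (the cap raised 8 to 10 cm) so that drips fall back in, with the other things on the bench left where they are.

Things in the scene. Friction and masses are not known exactly. Their poses are not given: they have to be found in the camera images.
- bleeder: brake bleeder, grey metal box fixed to the bench, 300 (x) x 360 (y) mm; origin on the bench under its centre, z up, x to its rear. Flat deck 140 mm above the bench; across the rear (x 75 to 150 mm) a dark pump cover 54 mm higher, its gauge 10 mm more. Three keys in a row at x = -75 mm; filler cap at x = -30, y = 90 mm. Side handles reach 30 mm out
- stop_key_top (a point): centre of the top of the large round key (pump stop), diameter 32 mm, black, 12 mm above the deck when up; moves with the key; the middle one of the three
- stop_key (a joint): how far the large round key is pressed: 0 up, 0.005 m fully down, sprung back; 1.5 N start it, 5 N hold it fully down
- vent_key_top (a point): centre of the top of the square key (pressure vent), 26 x 26 mm, black, 12 mm above the deck when up; moves with the key; 58 mm to the -y side of the large round key
- vent_key (a joint): how far the square key is pressed: 0 up, 0.005 m fully down, sprung back; 1.5 N start it, 5 N hold it fully down
- start_key_top (a point): centre of the top of the small round key (pump start, not to be pressed), diameter 18 mm, black, 12 mm above the deck when up; 58 mm to the +y side of the large round key
- start_key (a joint): how far the small round key is pressed: 0 up, 0.005 m fully down
- cap_mid (a point): centre, half-way up, of the black fluted filler cap: round, hollow, 54 mm across (57 over the flutes), 30 mm high, with a finger rib 46 x 8 x 5 mm across its top along the cap's x; z up; about 60 g. Screwed down, its lower edge is 2 mm above the deck, its middle 17, the top of the rib 37, and the rib lies along the bleeder's x
- neck_seat (a point): fixed point on the neck's axis where the middle of the screwed-down cap is, axes as the bleeder's; the neck ends 10 mm higher. Thread right-hand (loosens anticlockwise from above) or left-hand (clockwise), hidden. Tightening stops hard within 0.2 rad; loosening is free, rises 5 mm per rad, is out of thread at 1.4 rad: turn 1.5 to 1.8 in all, lift; off the neck at 23 mm
- fluid_bottle: white closed bottle standing on the bench, diameter 64 mm, 165 mm high; origin under its centre; leave it alone
- drive_belt: black rubber drive belt lying flat, ring 210 mm across, 30 mm high; origin under its centre; leave it alone
- spanner: steel spanner 180 mm long lying flat along its x; leave it alone
- pad_carton: cardboard carton 100 x 75 x 50 mm with a paper band; origin under its centre; leave it alone
Things that resemble listed ones, but are neither listed nor needed, are in the scene too. Leave any purple look-alike of the part that bears cap_mid alone.

How it is judged:
On the way, in this order (a step that is already met when the one before it is completed fails the run):
1. the large round stop key is pressed down, the other keys up (value of joint stop_key above 0.0035 m and value of joint vent_key below 0.0015 m), for 0.05 s.
2. the stop key is up again and the square vent key is pressed down (value of joint vent_key above 0.0035 m and value of joint stop_key below 0.0015 m), for 0.05 s.
3. the cap is being unscrewed: turned more than 0.9 rad while still on its neck (angle between the x axis of cap_mid and the x axis of neck_seat, either way round above 0.9 rad and z of cap_mid in the frame of neck_seat below 0.016 m and horizontal distance between cap_mid and neck_seat below 0.006 m), for 0.05 s.
At the end, for the whole second after the job is handed in: The cap is gripped by the fingers and at rest, its middle 60 to 140 mm above where it was when screwed down and within 30 mm sideways of the neck's axis, tilted less than 0.3 rad, touching nothing of the bleeder; all keys are up and the bottle, belt, spanner and carton have moved less than 20 mm (z of cap_mid in the frame of neck_seat between 0.06 and 0.14 m and horizontal distance between cap_mid and neck_seat below 0.03 m and angle between cap_mid's own z axis and vertical below 0.3 rad and contact force between the fingers and cap above 1 N and contact force between cap and bleeder below 0.1 N and linear speed of cap below 0.03 m/s and value of joint each of stop_key, vent_key, start_key below 0.0015 m and distance of each of fluid_bottle, drive_belt, spanner, pad_carton from where it was at the start of the episode below 0.02 m); the arm keeps its last pose, push and grip.
It fails at once if the start key is pressed (more than 2.5 mm) (value of joint start_key above 0.0025 m).
It fails at once if the stop and vent keys are pressed together (value of joint each of stop_key, vent_key above 0.0025 m).
It fails at once if the cap is pulled up off its neck without being unscrewed (z of cap_mid in the frame of neck_seat between 0.008 and 0.02 m and angle between the x axis of cap_mid and the x axis of neck_seat, either way round below 0.35 rad).
It fails at once if the bottle, belt, spanner or carton is disturbed (moved more than 20 mm) (distance of any of fluid_bottle, drive_belt, spanner, pad_carton from where it was at the start of the episode above 0.02 m).
It also fails if it takes over 58 s, if anything falls off the work surface, if the arm or the gripper's body presses on something with over 40 N, if the wrist force passes 120 N, or if a joint passes its speed limit or range.

## Robot

A 6-joint arm with a two-finger parallel gripper is mounted at the origin on the work surface. World frame = base frame: x ahead of the robot, y to its left, z up, the work surface at z = 0. Lengths are in m, angles in rad, forces in N, time in s.
With the tool pointing down it reaches from about 0.375 to 0.9 m from the base axis. Payload 3.1 kg.
Tool frame: the origin (TCP) lies midway between the tips of the shut fingers; the grasp point (between the pads) lies 19 mm behind it; x points along the fingers, y is the direction in which the jaws open and shut, and the axes are right-handed (so a half turn about x gives the same grasp; the last joint's range is limited). The gripper opens to 87 mm and grips with 3 to 60 N. Pads are 19 mm wide; open, the fingers measure 117 mm over their backs; the gripper's body (75 mm by 190 mm) begins 51 mm behind the grasp point.
Start: joints at [0.952, 0.527, 1.433, -0, 1.181, -0.178], TCP at [0.267, 0.565, 0.188] pointing down, gripper open.
Joint ranges: [-3.08, 3.08], [-0.75, 2.2], [0.22, 2.44], [-1.43, 4.57], [0, 2.65], [-2.85, 2.85]. Speed limits (rad/s): [2.79, 2.79, 3.14, 3.14, 3.14, 3.14].

## Interface

Orientations are given as a unit quaternion [x, y, z, w].
In Python, from rig import get_obs, imaging, robot gives the robot as it stands.
- The arm moves only by the shell command python3 -m inch 'ROWS' [FORCE]. ROWS is JSON, a list of rows, each a list of 3 entries, a list of its own where there are three numbers: the finger opening in mm, from 0 to 87, then the shift along the tool's x, y, z in mm, then the turn, a rotation vector about the tool's x, y, z in degrees. In form: [[grip, [dx, dy, dz], [wx, wy, wz]], ...]. A call has 1 to 12 rows; each row shifts and turns the pose as measured when the row begins, along the tool's axes as they then stand; what a row does not reach is not made up. A row lasts 1/8 s, in which the tool goes at most 62.5 mm and 10.7 degrees, less where a joint would pass 70% of its speed; a pose out of reach is approached as far as the arm can. A call with a gripper value outside its range is refused whole. The fingers move at their own pace and stop on an object; FORCE is the grip in N (left out, the last holds). Time passes only in rows, so rows that do not move let the fingers close. It gives the time, the measured TCP pose, the force and the opening at its end, in the units of the state.
- get_obs(): the state, without advancing time (a new reading comes with each control period).
- imaging.camera(name): name is "side" or "top"; returns the picture (400x640x3 uint8, red, green, blue); there is no depth.
- imaging.camera_params(name): a dict with "camera_matrix" (3x3 intrinsics, pixels), "xyz" and "rotation" of the camera in the world. Camera axes: x right, y down, z forward; pixel columns grow to the right and rows downward; lengths in m; the calibration is good to about 2 mm. A picture is of the moment at which its call begins. camera_params takes no time and is no camera call.
- robot.hand_in(): hands the job in, once; it reports no verdict.
Trained networks look in the newest picture that a camera, given by its name, has taken for a name from the list of things; names that differ only in an ending like _2 or _b are one class to them, and where a whole thing is asked for, a point or a joint stands for the part that bears it (a point fixed in the world has none). Each returns a list of dicts, best first, with "confidence" (0 to 1); they miss things now and then, are a little off and sometimes report something else, mostly with a low value. They report only what shows in the picture. A call takes as long as a camera call. They do not tell look-alikes from the thing itself.
- imaging.cut_out(camera, target): "pixels" (400x640 bool, what is visible of it) and "box" ([centre column, centre row, width, height] in pixels, round what is visible of it).
- imaging.tip_of(camera, target): "pixel" ([column, row] in pixels: a listed point, or the origin of a listed thing).
The state is a dict: "time": time; "q": joint angles; "joint_velocities": joint speeds; "joint_torque": joint torques, N m; "position": TCP position; "tool_rot": TCP orientation; "ft_force": force on the tool from outside, world axes, zero at the start; "moment": the same for the moment, N m; "grip_width": finger opening in m.
Only numpy, scipy, OpenCV 4.12 (cv2) and the standard library are available. Lean on these libraries where they do the work, as an engineer would, in place of code of your own. Each camera call takes 0.05 s, during which the arm holds its last target. There are 200 camera calls.

## Working session

There is one attempt and no reset: what is moved stays moved. The work goes in short steps, Python scripts to look and compute and a shell command to move; the robot and the scene stay as the last step left them, time stands still between calls to the robot, and variables do not carry over. Pictures are saved under pics/ and viewed, about 8 in all and at most 12, crops included, and the job is handed in when it is done.

```bash
mkdir -p pics; ls
cat > h.py <<'E'
import numpy as np, cv2
from rig import get_obs, imaging, robot
from scipy.spatial.transform import Rotation as R
def rot(p):
    r=np.array(p["rotation"],float)
    return r if r.shape==(3,3) else R.from_quat(r).as_matrix()
def ray(cam,px):
    p=imaging.camera_params(cam);K=np.array(p["camera_matrix"])
    d=rot(p)@np.linalg.inv(K)@np.array([px[0],px[1],1.]);return np.array(p["xyz"]),d
def atz(cam,px,z):
    o,d=ray(cam,px);return o+d*(z-o[2])/d[2]
def proj(cam,X):
    p=imaging.camera_params(cam);c=rot(p).T@(np.array(X)-p["xyz"]);u=np.array(p["camera_matrix"])@c;return u[:2]/u[2]
def tri(a,b):
    o1,d1=ray("top",a);o2,d2=ray("side",b);A=np.stack([d1,-d2],1)
    s=np.linalg.lstsq(A,o2-o1,rcond=None)[0];P,Q=o1+d1*s[0],o2+d2*s[1];return (P+Q)/2,np.linalg.norm(P-Q)
E
cat > m.py <<'E'
from h import *
ims={c:imaging.camera(c) for c in("top","side")}
for c in ims: cv2.imwrite(f"pics/{c}0.png",ims[c][:,:,::-1]); print(c,imaging.camera_params(c))
Z=dict(stop_key_top=.152,vent_key_top=.152,start_key_top=.152,cap_mid=.157,bleeder=0,fluid_bottle=0,drive_belt=0,spanner=0,pad_carton=0)
for n,z in Z.items():
  for c in ims:
    for d in imaging.tip_of(c,n)[:3]:
      print(n,c,round(d["confidence"],2),np.round(d["pixel"],1),atz(c,d["pixel"],z).round(3))
print(get_obs())
E
python3 m.py
```

```text
pics
top {'camera_matrix': array([[479.84255386,   0.        , 319.29332483],
       [  0.        , 479.84255386, 203.3074631 ],
       [  0.        ,   0.        ,   1.        ]]), 'xyz': array([0.38356334, 0.03502242, 1.35629403]), 'rotation': array([ 0.71464451, -0.69748897,  0.03944955, -0.0351581 ])}
side {'camera_matrix': array([[460.45039924,   0.        , 318.528656  ],
       [  0.        , 460.45039924, 202.02194392],
       [  0.        ,   0.        ,   1.        ]]), 'xyz': array([-0.09585589, -0.46080496,  1.1944155 ]), 'rotation': array([ 0.85667485, -0.40852773,  0.1314591 , -0.2862373 ])}
stop_key_top top 0.63 [343.5 214. ] [ 0.486 -0.032  0.152]
stop_key_top side 0.42 [341.6 218.5] [ 0.497 -0.048  0.152]
stop_key_top side 0.37 [292.1 182.7] [0.507 0.142 0.152]
vent_key_top top 0.66 [363.8 205.1] [ 0.509 -0.083  0.152]
vent_key_top side 0.51 [362.7 224.5] [ 0.517 -0.105  0.152]
start_key_top top 0.36 [322.2 212.3] [0.489 0.021 0.152]
start_key_top side 0.59 [321.9 211. ] [0.483 0.01  0.152]
cap_mid top 0.78 [255.3 290.3] [0.291 0.182 0.157]
cap_mid top 0.61 [276.  20
[... 764 characters left out ...]
4 0.   ]
{'time': 1.0, 'q': array([ 9.51529869e-01,  5.27485228e-01,  1.43267871e+00,  2.68663692e-06,
        1.18137458e+00, -1.78478535e-01]), 'joint_velocities': array([ 8.32471832e-04, -1.04007723e-03,  2.78477069e-06, -2.13637895e-04,
       -8.56472481e-05, -7.70659305e-04]), 'joint_torque': array([-2.72554744e-04, -4.40018749e+01, -1.76988566e+01,  6.34995522e-02,
        5.04986581e-02, -5.82901961e-06]), 'position': array([0.26661773, 0.56527804, 0.18806428]), 'tool_rot': array([ 0.15460182,  0.68999615, -0.15456587,  0.6900094 ]), 'ft_force': array([-0.1828099 ,  0.4394437 ,  0.04646918]), 'moment': array([-0.04120123, -0.00700616, -0.01868723]), 'grip_width': 0.08689249564179789}
```

Run:
```python
import cv2
t=cv2.imread("pics/top0.png");s=cv2.imread("pics/side0.png")
cv2.imwrite("pics/a.png",cv2.resize(t[90:350,160:460],None,fx=2.3,fy=2.3,interpolation=3))
cv2.imwrite("pics/b.png",cv2.resize(s[100:300,170:450],None,fx=2.8,fy=2.8,interpolation=3))
```

```text
(no output)
```

View pics/a.png

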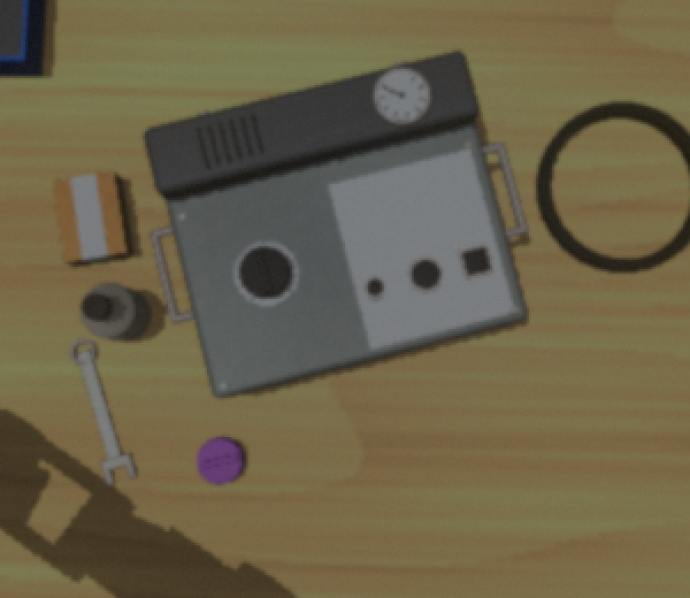

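View pics/b.png

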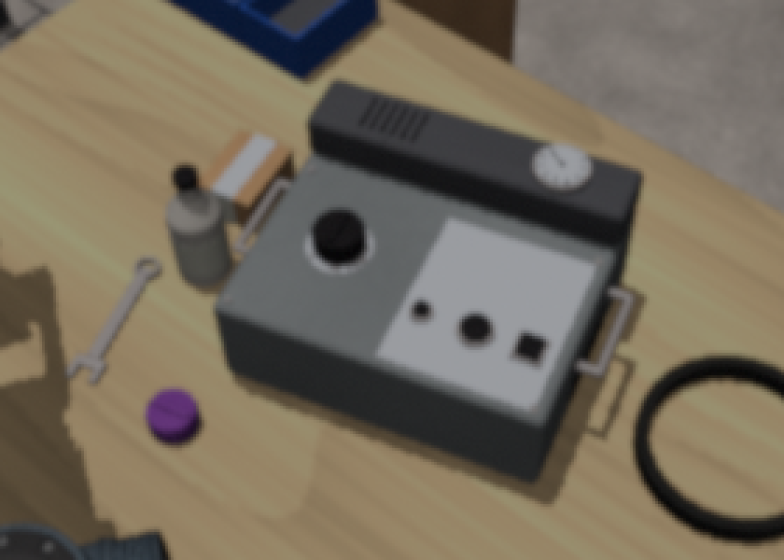

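Top view: stop key at (345,209), square vent key at (367,203), small start key at (323,215), and the black cap on the deck at (276,208). In the side view these are at (340,217), (359,224), (320,211) and (291,184).
Possible mix-ups: the purple cap on the bench at top (256,290) is the decoy. The bottle's black lid at top (202,223) and the gauge at (335,131) are not wanted either. I choose the black cap on the deck. The two crops already serve as the close check.

```bash
cat > fit.py <<'E'
from h import *
from scipy.optimize import least_squares
seeds={"top":dict(start=(323,215),stop=(345,209),vent=(367,203.5),cap=(276,208)),"side":dict(start=(320.4,210.7),stop=(339.6,217),vent=(359.3,224),cap=(290.7,184.3))}
loc=dict(start=(-.075,.058,.147),stop=(-.075,0,.147),vent=(-.075,-.058,.147),cap=(-.030,.09,.157))
obs=[]
for c in seeds:
  g=cv2.cvtColor(cv2.imread(f"pics/{c}0.png"),6).astype(int)
  for n,s in seeds[c].items():
    r=14 if n=="cap" else 8
    x,y=int(s[0]),int(s[1]);p=g[y-r:y+r+1,x-r:x+r+1]
    th=(np.percentile(p,3)+np.percentile(p,70))/2
    k,l,st,ce=cv2.connectedComponentsWithStats((p<th).astype(np.uint8))
    i=1+np.argmax(st[1:,4]);px=ce[i]+[x-r,y-r];obs.append((c,n,px));print(c,n,px.round(1),st[i,4])
def W(v,l): 
    a=v[2];return np.array([v[0]+np.cos(a)*l[0]-np.sin(a)*l[1],v[1]+np.sin(a)*l[0]+np.cos(a)*l[1],l[2]])
def f(v,cams): return np.concatenate([proj(c,W(v,loc[n]))-px for c,n,px in obs if c in cams])
for cams in (("top",),("side",),("top","side")):
    s=least_squares(f,[.54,.066,.2],args=(cams,));print(cams,s.x.round(4),s.fun.round(1))
v=s.x
for n,l in dict(loc,stop=(-.075,0,.152),vent=(-.075,-.058,.152)).items(): print(n,W(v,l).round(4))
from scipy.spatial.transform import Rotation as R
o=get_obs();print(R.from_quat(o["tool_rot"]).as_matrix().round(3))
E
python3 fit.py
```

```text
top start [322.7 214.4] 39
top stop [344.6 208.8] 121
top vent [366.7 203.1] 110
top cap [275.3 208. ] 377
side start [320.1 210.4] 36
side stop [339.3 216.8] 89
side vent [358.9 223.7] 79
side cap [290.8 184.1] 290
('top',) [0.5659 0.0136 0.415 ] [-6.7  3.7 -7.3  0.6 -8.3 -2.3 22.2 -1.9]
('side',) [0.566  0.0136 0.4765] [-6.1  0.3 -5.  -2.8 -4.  -6.3 15.5 10.1]
('top', 'side') [0.5662 0.0135 0.4384] [-5.8  3.8 -6.6  0.3 -7.8 -3.2 22.8 -1.3 -6.9 -0.6 -5.9 -3.  -5.1 -5.9
 15.4  9.1]
start [0.4736 0.0341 0.147 ]
stop [ 0.4983 -0.0184  0.152 ]
vent [ 0.5229 -0.0709  0.152 ]
cap [0.5008 0.0822 0.157 ]
[[ 0.     0.427  0.904]
 [ 0.     0.904 -0.427]
 [-1.     0.     0.   ]]
```

The keys' row is offset in y, since the listing gives only their x. I'll fit that offset too.

```bash
sed -i 's/^def W(v,l):.*/def W(v,l):\n    l=np.array(l)+[0,v[3]*(l[0]<-.05),0]/; s/\[.54,.066,.2\]/[.54,.066,.2,-.05]/' fit.py; python3 fit.py | tail -12
python3 - <<'E'
import sys; sys.path.insert(0,'.')
from h import *
print([atz("top",p,.14).round(3) for p in ((160+182/2.3,90+195/2.3),(160+218/2.3,90+390/2.3),(160+525/2.3,90+318/2.3))])
E
```

```text
side cap [290.8 184.1] 290
('top',) [ 0.5498  0.0611  0.2793 -0.0789] [-0.2  0.1  0.1 -0.   0.1 -0.1 -0.  -0. ]
('side',) [ 0.551   0.0597  0.2713 -0.0802] [ 0.  -0.2 -0.   0.1  0.   0.  -0.   0.1]
('top', 'side') [ 0.5503  0.0605  0.2765 -0.0794] [ 0.2 -0.1  0.5 -0.2  0.5 -0.1  0.2 -0.3 -0.5 -0.2 -0.4 -0.1 -0.4 -0.2
 -0.4  0.2]
start [0.484  0.0194 0.147 ]
stop [ 0.4998 -0.0364  0.152 ]
vent [ 0.5157 -0.0922  0.152 ]
cap [0.4969 0.1389 0.157 ]
[[ 0.     0.427  0.904]
 [ 0.     0.904 -0.427]
 [-1.     0.     0.   ]]
[array([0.581, 0.236, 0.14 ]), array([0.366, 0.188, 0.14 ]), array([ 0.453, -0.147,  0.14 ])]
```

```bash
python3 -m inch '[[0,[-60,0,0],[0,0,0]],[0,[-20,-40,42],[0,0,0]],[0,[0,-43,45],[0,0,0]],[0,[0,-43,45],[0,0,0]],[0,[0,-43,45],[0,0,0]],[0,[0,-43,45],[0,0,0]],[0,[0,-43,45],[0,0,0]],[0,[0,-43,45],[0,0,0]],[0,[0,-43,45],[0,0,0]],[0,[0,-43,45],[0,0,0]],[0,[0,-40,40],[0,0,0]],[0,[0,0,0],[0,0,0]]]' 30
cat > go.py <<'E'
from h import *
import sys
t=np.array([float(a) for a in sys.argv[1:4]]);o=get_obs();M=R.from_quat(o["tool_rot"]).as_matrix()
print("shift mm",(M.T@(t-o["position"])*1e3).round(1),"pos",o["position"].round(4),"yaw",np.degrees(np.arctan2(M[1,1],M[0,1])).round(1),"tilt",np.degrees(np.arccos(-M[2,0])).round(2),"F",o["ft_force"].round(1),"M",o["moment"].round(2),"w",round(o["grip_width"],4),"q6",o["q"][5].round(2))
E
python3 go.py .4998 -.0364 .175
```

```text
time: 2.5
position: [0.494, -0.0134, 0.2735]
tool_rot: [0.155, 0.685, -0.152, 0.695]
ft_force: [1.1, 0.5, -0.3]
grip_width: 0.0002
shift mm [ 98.5 -19.2  13.7] pos [ 0.494  -0.0134  0.2735] yaw 64.9 tilt 0.89 F [ 1.1  0.5 -0.3] M [0.03 0.03 0.01] w 0.0002 q6 -1.39
```

```bash
python3 -m inch '[[0,[40,-19,14],[0,0,0]],[0,[45,0,0],[0,0,0]],[0,[15,0,0],[0,0,0]],[0,[0,0,0],[0,0,0]]]'
python3 go.py .4998 -.0364 .147
```

```text
time: 3.0
position: [0.5004, -0.0347, 0.1722]
tool_rot: [0.156, 0.684, -0.151, 0.696]
ft_force: [1.0, -1.0, -0.3]
grip_width: 0.0007
shift mm [25.2 -2.1 -0.2] pos [ 0.5004 -0.0347  0.1722] yaw 64.9 tilt 1.04 F [ 1.  -1.  -0.3] M [-0.01  0.02  0.06] w 0.0007 q6 -1.44
```

```bash
python3 -m inch '[[0,[16,-2,0],[0,0,0]],[0,[5,0,0],[0,0,0]],[0,[4,0,0],[0,0,0]],[0,[2,0,0],[0,0,0]]]'
python3 go.py .4998 -.0364 .147
```

```text
time: 3.5
position: [0.502, -0.0345, 0.1481]
tool_rot: [0.155, 0.682, -0.15, 0.698]
ft_force: [0.1, -0.2, -1.0]
grip_width: 0.0003
shift mm [ 1.  -2.7 -1.2] pos [ 0.502  -0.0345  0.1481] yaw 65.1 tilt 1.37 F [ 0.1 -0.2 -1. ] M [-0.03  0.03 -0.04] w 0.0003 q6 -1.44
```

```bash
cat >> go.py <<'E'
w=np.cross(M[:,0],[0,0,-1]);print("level rotvec deg",np.degrees(M.T@w).round(2))
E
python3 -m inch '[[0,[2.5,0,0],[0,0,0]],[0,[1.5,0,0],[0,0,0]]]'
python3 go.py .4998 -.0364 .145
```

```text
time: 3.75
position: [0.5027, -0.0345, 0.1446]
tool_rot: [0.155, 0.682, -0.15, 0.699]
ft_force: [0.3, 0.6, 0.4]
grip_width: 0.0004
shift mm [-0.5 -3.  -1.9] pos [ 0.5027 -0.0345  0.1446] yaw 65.1 tilt 1.47 F [0.3 0.6 0.4] M [-0.   -0.02 -0.03] w 0.0004 q6 -1.44
level rotvec deg [-0.    1.28 -0.71]
```

Run:
```python
from h import *
a=imaging.camera("side");b=imaging.camera("top")
A=cv2.resize(a[140:270,250:420],None,fx=3,fy=3,interpolation=3);B=cv2.resize(b[150:280,260:430],None,fx=3,fy=3,interpolation=3)
cv2.imwrite("pics/c.png",np.vstack([A,B])[:,:,::-1][:800])
cv2.imwrite("pics/c.png",cv2.resize(np.hstack([A,B])[:,:,::-1],(800,306)))
```

```text
(no output)
```

View pics/c.png

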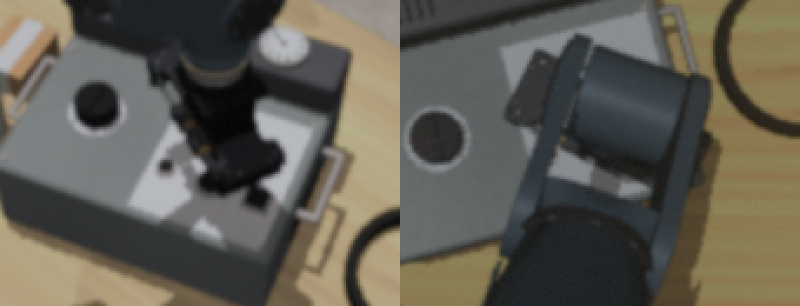

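The picture shows the fingers over the stop key (side view, about (215,180) in the left panel), but no clear contact force yet. I'll feel down further.

```bash
python3 -m inch '[[0,[1.5,-2,-1.5],[0,0.6,-0.4]],[0,[0,0,0],[0,0,0]]]'
python3 go.py .4998 -.0364 .145;  python3 -m inch '[[0,[1.5,0,0],[0,0.6,-0.4]],[0,[0,0,0],[0,0,0]]]'
python3 go.py .4998 -.0364 .145
```

```text
time: 4.1
position: [0.5004, -0.0359, 0.1429]
tool_rot: [0.153, 0.686, -0.152, 0.695]
ft_force: [0.5, -0.2, -0.5]
grip_width: 0.0003
shift mm [-2.1 -0.7 -0.3] pos [ 0.5004 -0.0359  0.1429] yaw 65.1 tilt 0.68 F [ 0.5 -0.2 -0.5] M [ 0.03  0.   -0.05] w 0.0003 q6 -1.44
level rotvec deg [ 0.    0.63 -0.27]
time: 4.35
position: [0.5005, -0.036, 0.1413]
tool_rot: [0.152, 0.691, -0.154, 0.69]
ft_force: [0.3, 0.4, 0.5]
grip_width: 0.0003
shift mm [-3.7 -0.7 -0.5] pos [ 0.5005 -0.036   0.1413] yaw 65.1 tilt 0.15 F [0.3 0.4 0.5] M [-0.02 -0.02  0.04] w 0.0003 q6 -1.43
level rotvec deg [ 0.   -0.01  0.15]
```

```bash
cat >> fit.py <<'E'
def W(v,l):
    l=np.array(l)+[0,v[3]*(l[0]<-.05),v[4]]
    a=v[2];return np.array([v[0]+np.cos(a)*l[0]-np.sin(a)*l[1],v[1]+np.sin(a)*l[0]+np.cos(a)*l[1],l[2]])
s=least_squares(f,list(v)+[0],args=(("top","side"),));print("freez",s.x.round(4),s.fun.round(1),W(s.x,(-.075,0,.152)).round(4))
E
python3 fit.py | tail -1
python3 - <<'E'
from h import *
print([proj("side",X).round(1) for X in (get_obs()["position"],(.4998,-.0364,.152),(.5157,-.0922,.152))])
a=imaging.camera("side")
cv2.imwrite("pics/d.png",cv2.resize(a[180:245,290:390],None,fx=8,fy=8,interpolation=2)[:,:,::-1])
E
```

```text
-0.4  0.4] [ 0.5001 -0.0363  0.1509]
[array([338.8, 217.7]), array([338.9, 215.7]), array([358.6, 222.5])]
```

View pics/d.png

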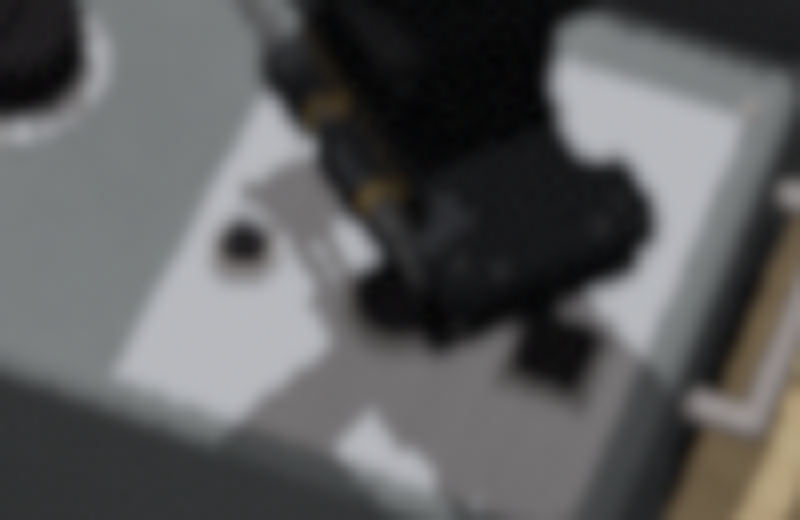

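The fingertip shows at about (345,222), between the stop key (339,217) and the vent key. The reported TCP projects to (339,218). I'll lift, open the fingers and check where the tool really is.

```bash
python3 -m inch '[[0,[-45,0,0],[0,0,0]],[87,[-15,0,0],[0,0,0]],[87,[0,0,0],[0,0,0]],[87,[0,0,0],[0,0,0]],[87,[0,0,0],[0,0,0]]]'
python3 - <<'E'
from h import *
o=get_obs();M=R.from_quat(o["tool_rot"]).as_matrix();p=o["position"]
for n,q in (("tcp",p),("y+",p+M[:,1]*.0435),("y-",p-M[:,1]*.0435)): print(n,q.round(4),proj("side",q).round(1))
print(o["grip_width"])
a=imaging.camera("side").copy()
A=cv2.resize(a[140:240,270:400],None,fx=6,fy=6,interpolation=2)
for q,c in((p,(255,0,0)),(p+M[:,1]*.0435,(0,255,0)),(p-M[:,1]*.0435,(255,255,0))):
  u=(proj("side",q)-[270,140])*6+3;cv2.drawMarker(A,(int(u[0]),int(u[1])),c,0,14,1)
cv2.imwrite("pics/e.png",A[:,:,::-1])
E
```

```text
time: 5.03
position: [0.499, -0.0353, 0.2009]
tool_rot: [0.152, 0.692, -0.153, 0.689]
ft_force: [0.3, -0.0, -0.2]
grip_width: 0.0326
tcp [ 0.499  -0.0353  0.2009] [338.9 205.2]
y+ [0.5174 0.0041 0.2007] [331.5 193.8]
y- [ 0.4807 -0.0748  0.201 ] [346.5 217.2]
0.032620943554292646
```

View pics/e.png

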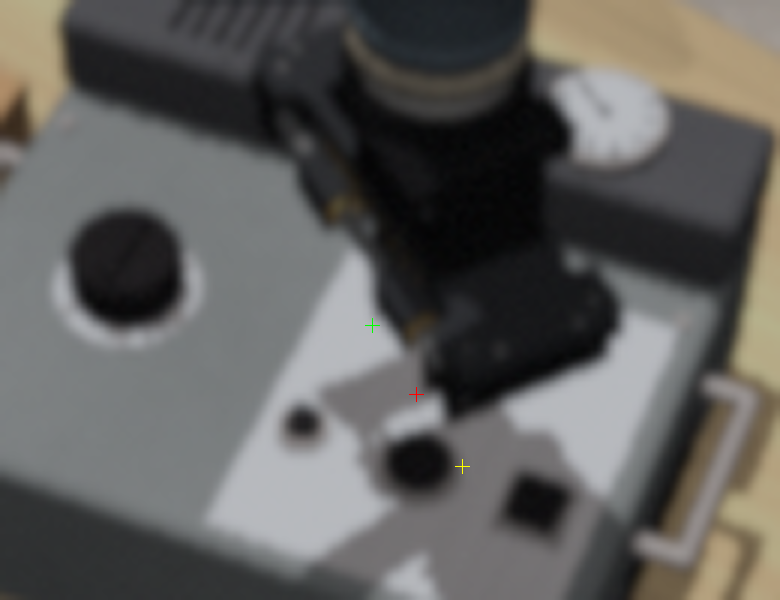

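Run:
```python
from h import *
o=get_obs();M=R.from_quat(o["tool_rot"]).as_matrix();p=o["position"]
a=imaging.camera("side")
a=(255*(a/255.)**.4).astype(np.uint8)
A=cv2.resize(a[120:240,270:400],None,fx=5,fy=5,interpolation=2)
def P(x,y,z): 
  u=(proj("side",p+M@np.array([x,y,z]))-[270,120])*5+2; return tuple(int(k) for k in u)
cv2.drawMarker(A,P(0,0,0),(255,0,0),0,14,1)
for hy,hz,c in((.095,.0375,(0,255,0)),(.0375,.095,(255,255,0))):
  cv2.polylines(A,[np.array([P(-.07,sy*hy,sz*hz) for sy,sz in((-1,-1),(-1,1),(1,1),(1,-1))])],True,c,1)
for s in(-1,1):cv2.polylines(A,[np.array([P(0,s*(o["grip_width"]/2+e),z) for e,z in((0,-.0095),(0,.0095),(.015,.0095),(.015,-.0095))])],True,(255,0,255),1)
cv2.imwrite("pics/f.png",A[:,:,::-1])
```

```text
(no output)
```

View pics/f.png

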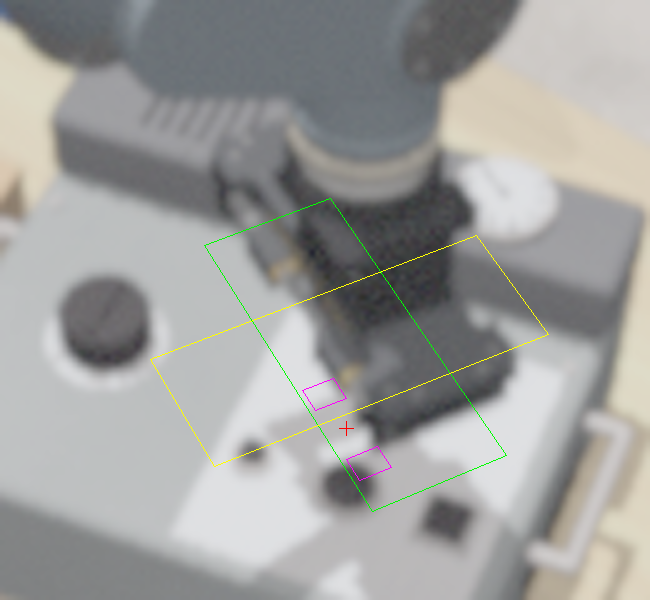

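Overlay check: the real gripper body sits about 17 px above where the state says it should be, and the fingers are hidden behind the body. I'll turn the wrist so the side camera sees the fingers.

```bash
python3 -m inch '[[87,[0,0,0],[-10,0,0]],[87,[0,0,0],[-10,0,0]],[87,[0,0,0],[-10,0,0]],[87,[0,0,0],[-10,0,0]],[87,[0,0,0],[-10,0,0]],[87,[0,0,0],[-10,0,0]],[87,[0,0,0],[0,0,0]]]'
cat > ov.py <<'E'
from h import *
import sys
o=get_obs();M=R.from_quat(o["tool_rot"]).as_matrix();p=o["position"]
out=[]
for cam,(x0,y0) in (("side",(260,100)),("top",(260,100))):
  a=imaging.camera(cam);a=(255*(a/255.)**.5).astype(np.uint8)
  A=cv2.resize(a[y0:y0+150,x0:x0+150],None,fx=2.66,fy=2.66,interpolation=2)
  def P(x,y,z):
    u=(proj(cam,p+M@np.array([x,y,z]))-[x0,y0])*2.66+1; return tuple(int(k) for k in u)
  cv2.drawMarker(A,P(0,0,0),(255,0,0),0,10,1)
  cv2.polylines(A,[np.array([P(-.07,sy*.095,sz*.0375) for sy,sz in((-1,-1),(-1,1),(1,1),(1,-1))])],True,(0,255,0),1)
  for s in(-1,1):cv2.polylines(A,[np.array([P(0,s*(o["grip_width"]/2+e),z) for e,z in((0,-.0095),(0,.0095),(.015,.0095),(.015,-.0095))])],True,(255,0,255),1)
  out.append(A)
cv2.imwrite(sys.argv[1],np.hstack(out)[:,:,::-1])
print(np.hstack(out).shape,p,o["grip_width"])
E
python3 ov.py pics/g.png; python3 go.py .5 -.036 .2
```

```text
time: 6.0
position: [0.4969, -0.0348, 0.197]
tool_rot: [-0.222, 0.675, 0.226, 0.666]
ft_force: [-0.3, 1.0, -0.3]
grip_width: 0.0868
(399, 798, 3) [ 0.49685964 -0.03483369  0.19696822] 0.08683104865668781
shift mm [-3.  -2.8  1.8] pos [ 0.4968 -0.0348  0.197 ] yaw 126.9 tilt 0.78 F [-0.1  0.  -0.6] M [0.07 0.03 0.05] w 0.087 q6 -2.51
level rotvec deg [ 0.   -0.57 -0.53]
```

View pics/g.png

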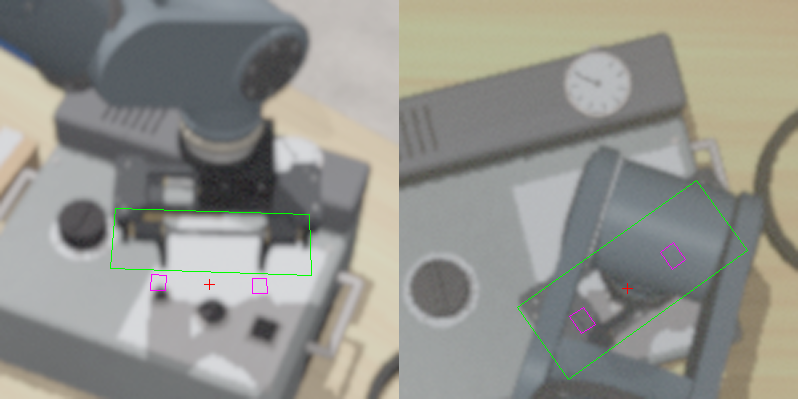

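Run:
```python
from h import *
o=get_obs();M=R.from_quat(o["tool_rot"]).as_matrix();p=o["position"]
a=imaging.camera("side");a=(255*(a/255.)**.4).astype(np.uint8)
A=cv2.resize(a[165:225,305:375],None,fx=11,fy=10,interpolation=2)
for s in(-1,0,1):
  for x in (0,-.019,-.04):
    u=(proj("side",p+M@np.array([x,s*(.0435+.0075),0]))-[305,165]+.5)*[11,10];cv2.drawMarker(A,(int(u[0]),int(u[1])),(255,0,0) if x==0 else (0,150,0),0,12,1)
cv2.imwrite("pics/h.png",A[:,:,::-1])
```

```text
(no output)
```

View pics/h.png

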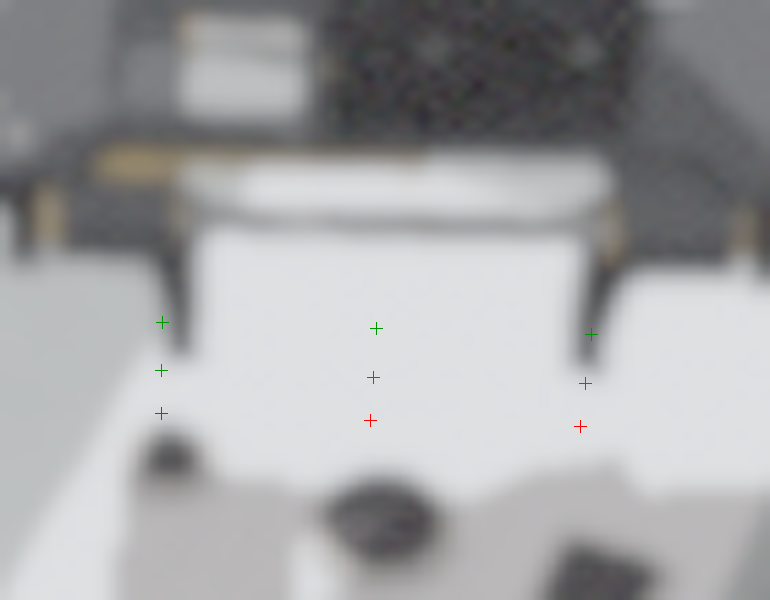

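Side view (zoomed): the real fingertips are about 6 px (roughly 25 mm in height) above the reported TCP, with under 4 mm sideways. That explains the missing contact. I'll feel down onto the stop key, with closed fingers and small steps.

```bash
python3 -m inch '[[0,[0,-1,0],[0,-0.6,-0.5]],[0,[15,0,0],[0,0,0]],[0,[15,0,0],[0,0,0]],[0,[12,0,0],[0,0,0]],[0,[8,0,0],[0,0,0]],[0,[0,0,0],[0,0,0]]]'
python3 go.py .498 -.0335 .13
```

```text
time: 6.9
position: [0.498, -0.0359, 0.146]
tool_rot: [-0.222, 0.67, 0.222, 0.673]
ft_force: [-0.4, 0.4, 1.1]
grip_width: 0.0354
shift mm [16.   2.   1.4] pos [ 0.498  -0.0359  0.146 ] yaw 126.6 tilt 0.23 F [-0.4  0.4  1.1] M [ 0.07  0.02 -0.  ] w 0.0354 q6 -2.51
level rotvec deg [-0.    0.19  0.14]
```

Run:
```python
from h import *
o=get_obs();M=R.from_quat(o["tool_rot"]).as_matrix();p=o["position"];out=[]
for cam in("side","top"):
  c=proj(cam,(.4998,-.0364,.152)).round().astype(int);a=imaging.camera(cam);a=(255*(a/255.)**.4).astype(np.uint8)
  x0,y0=c-[25,30]
  A=cv2.resize(a[y0:y0+50,x0:x0+50],None,fx=8,fy=8,interpolation=2)
  for X,k in((p,(255,0,0)),((.4998,-.0364,.152),(0,200,0))):
    u=(proj(cam,X)-[x0,y0]+.5)*8;cv2.drawMarker(A,(int(u[0]),int(u[1])),k,0,12,1)
  out.append(A)
cv2.imwrite("pics/i.png",np.hstack(out)[:,:,::-1])
```

```text
(no output)
```

View pics/i.png

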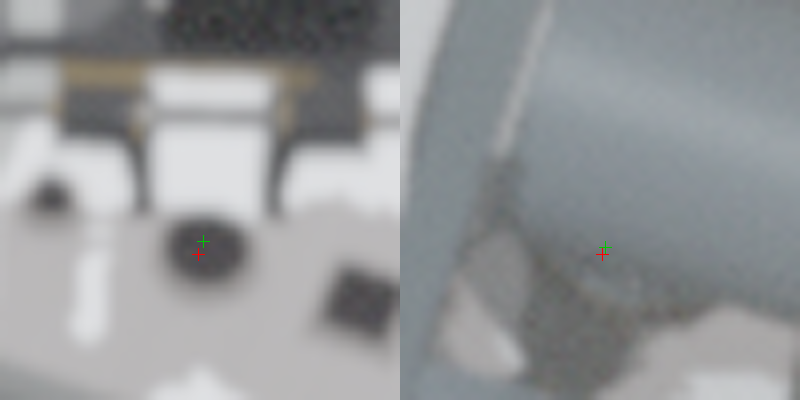

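Tips show at (145,212) and (275,212) in the left panel, still about 5 px above the reported TCP and straddling the key. I'll close the fingers and keep feeling down.

```bash
python3 -m inch '[[0,[0,2,1],[0,0.2,0.1]],[0,[4,0,0],[0,0,0]],[0,[4,0,0],[0,0,0]],[0,[4,0,0],[0,0,0]],[0,[0,0,0],[0,0,0]]]'
python3 go.py .498 -.0335 .125;python3 -m inch '[[0,[3,0,0],[0,0,0]],[0,[2,0,0],[0,0,0]],[0,[0,0,0],[0,0,0]]]'
python3 go.py .498 -.0335 .125
```

```text
time: 7.62
position: [0.4991, -0.0339, 0.1348]
tool_rot: [-0.223, 0.67, 0.221, 0.672]
ft_force: [-0.4, 0.3, -0.0]
grip_width: 0.0004
shift mm [ 9.8  1.  -0.7] pos [ 0.4991 -0.0339  0.1348] yaw 126.6 tilt 0.24 F [-0.4  0.3 -0. ] M [ 0.08  0.07 -0.01] w 0.0004 q6 -2.5
level rotvec deg [0.   0.11 0.21]
time: 8.0
position: [0.4991, -0.034, 0.1294]
tool_rot: [-0.223, 0.67, 0.221, 0.672]
ft_force: [-0.2, 0.0, 0.1]
grip_width: 0.0006
shift mm [ 4.4  1.1 -0.6] pos [ 0.4991 -0.034   0.1294] yaw 126.6 tilt 0.23 F [-0.2  0.   0.1] M [0.1  0.08 0.04] w 0.0006 q6 -2.5
level rotvec deg [-0.    0.11  0.21]
```

```bash
for i in 1 2; do python3 -m inch '[[0,[2,0,0],[0,0,0]],[0,[0,0,0],[0,0,0]]]' | grep -E 'pos|force'; done;  python3 -m inch '[[0,[1.5,0,0],[0,0,0]],[0,[0,0,0],[0,0,0]]]' | grep -E 'pos|force'
```

```text
position: [0.4992, -0.034, 0.1273]
ft_force: [0.5, -0.2, 0.8]
position: [0.4993, -0.034, 0.1253]
ft_force: [0.4, -0.1, 0.4]
position: [0.4993, -0.034, 0.1237]
ft_force: [0.0, 0.1, -0.9]
```

```bash
for i in 1 ; do python3 -m inch '[[0,[1.5,0,0],[0,0,0]],[0,[0,0,0],[0,0,0]]]' | grep -E 'pos|force'; done;  python3 -m inch '[[0,[1.5,0,0],[0,0,0]],[0,[0,0,0],[0,0,0]]]' | grep -E 'pos|force'; python3 -m inch '[[0,[1.5,0,0],[0,0,0]],[0,[0,0,0],[0,0,0]]]' | grep -E 'pos|force'
```

```text
position: [0.4993, -0.034, 0.1221]
ft_force: [-0.3, -0.3, 0.2]
position: [0.4994, -0.034, 0.1205]
ft_force: [-0.2, -1.0, -0.1]
position: [0.4994, -0.034, 0.1189]
ft_force: [-0.8, -0.1, -0.4]
```

Run:
```python
from h import *
p=get_obs()["position"]
a=imaging.camera("side");a=(255*(a/255.)**.4).astype(np.uint8)
x0,y0=300,170
A=cv2.resize(a[y0:y0+70,x0:x0+80],None,fx=8,fy=8,interpolation=2)
for X,k in((p,(255,0,0)),((.4998,-.0364,.152),(0,200,0))):
    u=(proj("side",X)-[x0,y0]+.5)*8;cv2.drawMarker(A,(int(u[0]),int(u[1])),k,0,12,1)
cv2.imwrite("pics/j.png",A[:,:,::-1])
```

```text
(no output)
```

View pics/j.png

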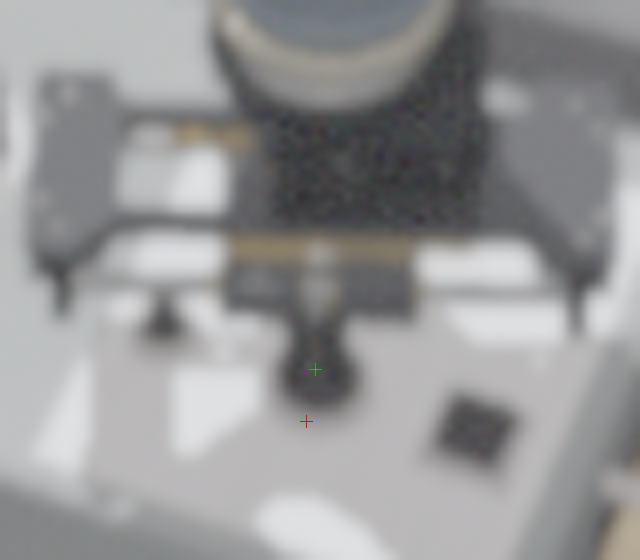

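The closed tips are now at the stop key (about (318,370) in the crop), nearly touching. Still no force, so I'll continue in small steps.

```bash
for i in 1 ; do python3 -m inch '[[0,[1.5,0,0],[0,0,0]],[0,[0,0,0],[0,0,0]]]' | grep -E 'pos|force'; done;  python3 -m inch '[[0,[1.5,0,0],[0,0,0]],[0,[0,0,0],[0,0,0]]]' | grep -E 'pos|force'; python3 -m inch '[[0,[1.5,0,0],[0,0,0]],[0,[0,0,0],[0,0,0]]]' | grep -E 'pos|force'; python3 go.py .498 -.0335 .125
```

```text
position: [0.4996, -0.0341, 0.1176]
ft_force: [-0.2, 0.4, 1.3]
position: [0.4996, -0.0341, 0.1163]
ft_force: [0.1, 0.4, 3.2]
position: [0.4997, -0.0341, 0.115]
ft_force: [-1.5, -0.4, 3.3]
shift mm [-10.    1.4  -0.9] pos [ 0.4997 -0.0341  0.115 ] yaw 126.6 tilt 0.31 F [-1.5 -0.4  3.3] M [ 0.1   0.11 -0.03] w 0.0004 q6 -2.5
level rotvec deg [0.   0.15 0.27]
```

Contact starts at reported z ≈ 0.118. Pressing to full travel.

```bash
python3 -m inch '[[0,[1.5,0,0],[0,0,0]],[0,[0,0,0],[0,0,0]]]' | grep -E 'pos|force'; python3 -m inch '[[0,[1.5,0,0],[0,0,0]],[0,[0,0,0],[0,0,0]]]' | grep -E 'pos|force'; python3 -m inch '[[0,[1.5,0,0],[0,0,0]],[0,[0,0,0],[0,0,0]]]' | grep -E 'pos|force'
```

```text
position: [0.4997, -0.0341, 0.1137]
ft_force: [-1.5, 0.9, 4.2]
position: [0.4997, -0.0341, 0.113]
ft_force: [-2.1, -1.0, 5.5]
position: [0.4997, -0.0341, 0.1131]
ft_force: [-0.2, -0.4, 4.9]
```

```bash
python3 -m inch '[[0,[4,0,0],[0,0,0]],[0,[4,0,0],[0,0,0]]]' | grep -E 'pos|force'; python3 -m inch '[[0,[-15,0,0],[0,0,0]],[0,[-15,0,0],[0,0,0]],[0,[0,0,0],[0,0,0]]]'; python3 go.py .5157 -.0922 .125
```

```text
position: [0.4999, -0.0342, 0.1122]
ft_force: [-10.1, 1.9, 42.7]
time: 11.68
position: [0.5007, -0.0343, 0.1438]
tool_rot: [-0.226, 0.668, 0.22, 0.674]
ft_force: [0.2, 0.5, 0.6]
grip_width: 0.0005
shift mm [ 19.3 -55.2 -22.7] pos [ 0.5007 -0.0343  0.1438] yaw 126.7 tilt 0.71 F [0.2 0.5 0.6] M [ 0.09  0.06 -0.01] w 0.0005 q6 -2.5
level rotvec deg [0.   0.35 0.62]
```

The stop key hit its hard stop 5 mm below first contact and has been released. Real finger height is about 34 mm above the reported z. Next is the vent key.

```bash
python3 -m inch '[[0,[0,-53,-20],[0,0.3,0.6]],[0,[0,0,0],[0,0,0]]]';python3 go.py .516 -.089 .12
```

```text
time: 11.92
position: [0.5166, -0.0892, 0.1427]
tool_rot: [-0.223, 0.671, 0.224, 0.671]
ft_force: [0.4, 0.5, -0.6]
grip_width: 0.0002
shift mm [22.7  0.5 -0.3] pos [ 0.5166 -0.0892  0.1427] yaw 126.8 tilt 0.06 F [ 0.4  0.5 -0.6] M [0.1  0.09 0.03] w 0.0002 q6 -2.6
level rotvec deg [-0.    0.03 -0.05]
```

```bash
python3 -m inch '[[0,[15,0,0],[0,0,0]],[0,[7,0,0],[0,0,0]],[0,[2,0,0],[0,0,0]],[0,[2,0,0],[0,0,0]],[0,[0,0,0],[0,0,0]]]'|grep -E 'pos|force';python3 -m inch '[[0,[2,0,0],[0,0,0]],[0,[1.5,0,0],[0,0,0]],[0,[1.5,0,0],[0,0,0]]]'|grep -E 'pos|force';python3 -m inch '[[0,[2.5,0,0],[0,0,0]],[0,[2.5,0,0],[0,0,0]]]'|grep -E 'pos|force'
```

```text
position: [0.515, -0.0885, 0.1143]
ft_force: [-0.7, -1.0, 3.6]
position: [0.5151, -0.0885, 0.1127]
ft_force: [-3.7, 0.0, 14.0]
position: [0.5152, -0.0885, 0.1126]
ft_force: [-5.4, -0.5, 20.5]
```

Vent key is bottomed (about 20 N at the same height). Now lift, open, and turn the wrist to mid-range for the cap.

```bash
python3 -m inch '[[0,[-40,0,0],[0,0,0]],[0,[-40,0,0],[10,0,0]],[87,[0,0,0],[10,0,0]],[87,[0,0,0],[10,0,0]],[87,[0,0,0],[10,0,0]],[87,[0,0,0],[10,0,0]],[87,[0,0,0],[10,0,0]],[87,[0,0,0],[10,0,0]],[87,[0,0,0],[10,0,0]],[87,[0,0,0],[10,0,0]],[87,[0,0,0],[10,0,0]],[87,[0,0,0],[0,0,0]]]' 40; python3 go.py .499 .142 .19
```

```text
time: 14.68
position: [0.5124, -0.0806, 0.1917]
tool_rot: [0.39, 0.595, -0.384, 0.588]
ft_force: [0.5, -0.1, -0.1]
grip_width: 0.0854
shift mm [   4.4   76.8 -209.3] pos [ 0.5124 -0.0806  0.1917] yaw 23.6 tilt 0.71 F [ 0.5 -0.1 -0.1] M [-0.07  0.02  0.02] w 0.0854 q6 -0.8
level rotvec deg [ 0.   -0.7  -0.12]
```

```bash
python3 -m inch '[[87,[0,19,-52],[0,-0.7,0]],[87,[0,19,-52],[0,0,0]],[87,[0,19,-52],[0,0,0]],[87,[0,19,-52],[0,0,0]],[87,[0,0,0],[0,0,0]]]'; python3 go.py .499 .142 .165
cat > cap.py <<'E'
from h import *
import sys
o=get_obs();M=R.from_quat(o["tool_rot"]).as_matrix();p=o["position"]
a=imaging.camera("side");a=(255*(a/255.)**.4).astype(np.uint8)
x0,y0=250,130
A=cv2.resize(a[y0:y0+85,x0:x0+95],None,fx=7,fy=7,interpolation=2)
for X,k in((p+[0,0,.034],(255,0,0)),((.4969,.1389,.157),(0,200,0))):
    u=(proj("side",X)-[x0,y0]+.5)*7;cv2.drawMarker(A,(int(u[0]),int(u[1])),k,0,12,1)
cv2.imwrite(sys.argv[1],A[:,:,::-1])
E
python3 cap.py pics/k.png
```

```text
time: 15.3
position: [0.4986, 0.1465, 0.1914]
tool_rot: [0.385, 0.593, -0.382, 0.595]
ft_force: [-0.4, -0.6, 1.0]
grip_width: 0.0869
shift mm [26.4 -1.6  4.2] pos [0.4986 0.1465 0.1914] yaw 24.3 tilt 0.25 F [-0.4 -0.6  1. ] M [-0.1   0.04  0.02] w 0.0869 q6 -0.36
level rotvec deg [-0.   -0.05 -0.25]
```

View pics/k.png

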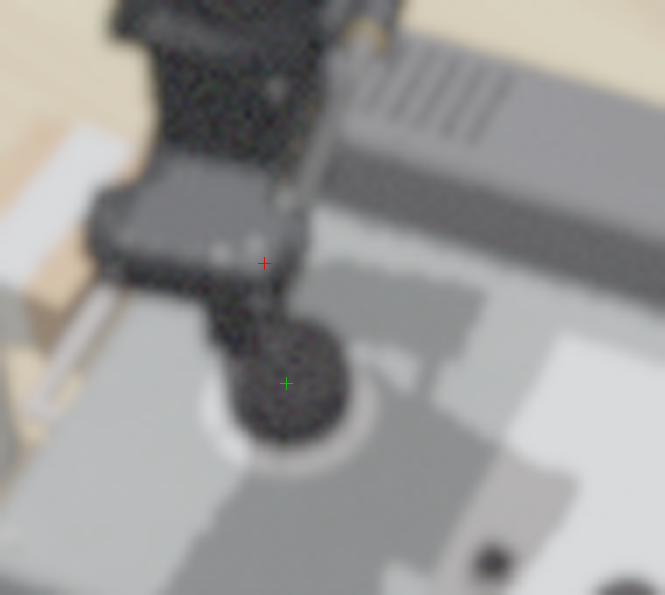

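The fingers are above and beside the cap: near fingertip around (228,345) in the crop, cap centre at (286,383), so they appear slightly left of it. I have one view left, so I'll get the sideways tool offset numerically from the earlier open-finger picture, using the contact-derived height.

Run:
```python
from h import *
My=R.from_quat([-0.222,.675,.226,.666]).as_matrix()[:,1]
c=np.array([.4969,-.0348])
for z in (.231,.222):
  L=atz("side",(321,200),z);Rr=atz("side",(358,201.3),z)
  print(z,L.round(4),Rr.round(4),"gap",np.linalg.norm(L-Rr).round(4),"mid-off",((L+Rr)[:2]/2-c).round(4))
# ascii of the present difference
a=imaging.camera("side").astype(int);b=cv2.imread("pics/side0.png")[:,:,::-1].astype(int)
d=cv2.GaussianBlur(np.abs(a-b).sum(2).astype(np.float32),(0,0),.6);g=a.sum(2)
for r in range(164,196): print(r,"".join("#" if g[r,c]<110 else "+" if d[r,c]>40 else "." for c in range(262,312)))
o=get_obs();M=R.from_quat(o["tool_rot"]).as_matrix()
for s in(-1,1):
  for e in(.0435,.0585):
   for w in(-.0095,.0095): print(s,e,w,proj("side",o["position"]+[0,0,.034]+M@[0,s*e,w]).round(1))
```

```text
0.231 [ 0.4651 -0.0013  0.231 ] [ 0.5224 -0.0793  0.231 ] gap 0.0967 mid-off [-0.0032 -0.0055]
0.222 [0.4704 0.003  0.222 ] [ 0.5281 -0.0757  0.222 ] gap 0.0976 mid-off [ 0.0023 -0.0016]
164 +#####++++++++++++++++++++++####++................
165 +########+##++++++++++++++++####++.........+......
166 +#############++#++++++++++#####++................
167 ++################++++++++######++++++++..........
168 .+#####################++#######+++++++++++.......
169 .+#############################+++++++++++++++++++
170 ..+############################+++++++++++++++++++
171 ..+++##########################+++++++++++++++++++
172 ...+++++++++##################++++++++++++++++++++
173 ........++++++++##############++++++++++++++++++++
174 .............++++#############++++++++++++++++++++
175 ++..............++###############+++++++++++++++++
176 +.....+++++......+#################+++++++++++++++
177 +.....+++++++++..+##################++++++++++++++
178 ......+++++++++..+###################+++++++++++++
179 .....++++++++++..++##################+++++++++++++
180 ....+++++++++++..++##########
[... 394 characters left out ...]
.+++++++++++
188 ++++++++++++++++++++.################..+++++++++++
189 ++++++++++++++++++++..###############..+++++++++++
190 ++++++++++++++++++++..###############..+++++++++++
191 +++++++++++++++++++++..#############..++++++++++++
192 ++++++++++++++++++++++..##########....++++++++++++
193 +++++++++++++++++++++++...######......++++++++++++
194 ++++++++++++++++++++++...+....+......+++++++++++++
195 ++++++++++++++++++++++..++++++++++++++++++++++++++
-1 0.0435 -0.0095 [280.3 178.5]
-1 0.0435 0.0095 [286.9 179.9]
-1 0.0585 -0.0095 [278.6 182.6]
-1 0.0585 0.0095 [285.2 184. ]
1 0.0435 -0.0095 [289.7 155.6]
1 0.0435 0.0095 [296.1 156.9]
1 0.0585 -0.0095 [291.3 151.8]
1 0.0585 0.0095 [297.7 153.1]
```

With the 34 mm height correction, the predicted fingertip (279,182) matches the one seen (280,181), so the sideways offset is about 2–3 mm. Descending over the cap.

```bash
python3 -m inch '[[87,[15,-4,3],[0,0,-0.2]],[87,[15,0,0],[0,0,0]],[87,[10,0,0],[0,0,0]],[87,[0,0,0],[0,0,0]]]'; python3 go.py .4965 .1415 .113
```

```text
time: 15.9
position: [0.4965, 0.1333, 0.1478]
tool_rot: [0.386, 0.593, -0.387, 0.592]
ft_force: [0.8, 0.2, -0.5]
grip_width: 0.0868
shift mm [34.8  3.4 -7.5] pos [0.4965 0.1333 0.1478] yaw 23.7 tilt 0.17 F [ 0.8  0.2 -0.5] M [-0.04  0.03  0.04] w 0.0868 q6 -0.37
level rotvec deg [-0.    0.01  0.17]
```

```bash
python3 -m inch '[[87,[0,3,-7],[0,0,0]],[87,[0,0,0],[0,0,0]],[87,[10,0,0],[0,0,0]],[87,[8,0,0],[0,0,0]],[87,[8,0,0],[0,0,0]],[87,[5,0,0],[0,0,0]],[87,[0,0,0],[0,0,0]]]'; python3 go.py .4965 .1415 .113
```

```text
time: 16.77
position: [0.497, 0.1411, 0.115]
tool_rot: [0.386, 0.592, -0.387, 0.592]
ft_force: [0.2, -0.3, -0.2]
grip_width: 0.0869
shift mm [ 2.  -0.3 -0.6] pos [0.497  0.1411 0.115 ] yaw 23.7 tilt 0.11 F [ 0.2 -0.3 -0.2] M [-0.07  0.06  0.05] w 0.0869 q6 -0.35
level rotvec deg [0.   0.03 0.11]
```

Fingers are down beside the cap with no contact. Closing softly.

```bash
python3 -m inch '[[50,[2,0,0],[0,0,0]],[50,[0,0,0],[0,0,0]],[50,[0,0,0],[0,0,0]],[50,[0,0,0],[0,0,0]],[50,[0,0,0],[0,0,0]],[50,[0,0,0],[0,0,0]]]' 5; python3 go.py .4965 .1415 .113
```

```text
time: 17.52
position: [0.4968, 0.1408, 0.1133]
tool_rot: [0.386, 0.592, -0.387, 0.592]
ft_force: [-0.8, -0.1, -0.0]
grip_width: 0.0543
shift mm [ 0.3 -0.  -0.7] pos [0.4968 0.1408 0.1133] yaw 23.7 tilt 0.13 F [-0.8 -0.1 -0. ] M [-0.09 -0.01 -0.04] w 0.0543 q6 -0.35
level rotvec deg [0.   0.06 0.12]
```

Gripped at 54 mm, which fits the cap. Now grip firmly and test anticlockwise first, then clockwise.

```bash
python3 -m inch '[[45,[0,0,0],[0,0,0]],[45,[0,0,0],[0,0,0]],[45,[0,0,0],[0,0,0]]]' 40 >/dev/null; python3 go.py .4965 .1415 .113; python3 -m inch '[[45,[0,0,0],[-5,0,0]],[45,[0,0,0],[-4,0,0]],[45,[0,0,0],[0,0,0]]]'>/dev/null; python3 go.py .4965 .1415 .113;python3 -m inch '[[45,[0,0,0],[-4,0,0]],[45,[0,0,0],[-4,0,0]],[45,[0,0,0],[0,0,0]]]'>/dev/null; python3 go.py .4965 .1415 .113
```

```text
shift mm [ 0.3 -0.1 -0.7] pos [0.4968 0.1409 0.1133] yaw 23.7 tilt 0.12 F [-0.  -0.4  0. ] M [-0.12  0.16  0.02] w 0.0534 q6 -0.35
level rotvec deg [-0.    0.05  0.11]
shift mm [ 0.4 -0.1 -0.5] pos [0.4968 0.1412 0.1134] yaw 32.6 tilt 0.1 F [-0.  -1.4  0.7] M [-0.15  0.16 -0.63] w 0.0534 q6 -0.51
level rotvec deg [-0.   -0.05  0.08]
shift mm [ 0.3 -0.   2. ] pos [0.4952 0.1431 0.1133] yaw 39.8 tilt 0.48 F [ 1.  -1.7 -0.6] M [-0.32  0.04 -1.08] w 0.0531 q6 -0.64
level rotvec deg [-0.   -0.48 -0.  ]
```

Anticlockwise builds 0.6 then 1.1 N·m, so that looks like tightening. Trying clockwise.

```bash
python3 -m inch '[[45,[0,0,-1],[5,-0.3,0]],[45,[0,0,-1],[5,-0.2,0]],[45,[0,0,0],[5,0,0]],[45,[0,0,0],[0,0,0]]]'>/dev/null; python3 go.py .4968 .141 .113; python3 -m inch '[[45,[-0.4,0,0],[5,0,0]],[45,[-0.4,0,0],[5,0,0]],[45,[0,0,0],[0,0,0]]]'>/dev/null; python3 go.py .4968 .141 .113
```

```text
shift mm [ 0.5 -0.1  1.8] pos [0.4961 0.1427 0.1135] yaw 24.7 tilt 0.46 F [-0.4  0.7  0.6] M [0.   0.16 0.03] w 0.0532 q6 -0.36
level rotvec deg [ 0.    0.45 -0.06]
shift mm [ 1.2 -0.2  1.5] pos [0.4967 0.1425 0.1142] yaw 14.8 tilt 0.57 F [-0.3  0.2 -0.3] M [0.02 0.18 0.  ] w 0.0533 q6 -0.18
level rotvec deg [ 0.    0.54 -0.18]
```

Clockwise runs free with no torque, so it is a left-hand thread. Unscrewing clockwise while rising with the thread.

```bash
python3 -m inch '[[45,[-0.8,0,1],[9,0.3,0]],[45,[-0.8,0,0.5],[9,0.2,0]],[45,[-0.8,0,0],[9,0,0]],[45,[-0.8,0,0],[9,0,0]],[45,[0,0,0],[0,0,0]]]'>/dev/null; python3 go.py .4968 .141 .1167
```

```text
shift mm [0.5 0.  0.5] pos [0.4969 0.1415 0.1172] yaw -21.4 tilt 0.27 F [-0.7 -0.8  1.1] M [-0.06  0.05  0.02] w 0.0534 q6 0.43
level rotvec deg [ 0.   -0.11 -0.24]
```

```bash
python3 -m inch '[[45,[-0.8,0,0],[9,0,-0.2]],[45,[-0.8,0,0],[9,0,0]],[45,[-0.8,0,0],[9,0,0]],[45,[-0.8,0,0],[9,0,0]],[45,[-0.5,0,0],[6,0,0]],[45,[0,0,0],[0,0,0]]]'>/dev/null; python3 go.py .4968 .141 .121
python3 - <<'E'
from h import *
a=imaging.camera("side");a=(255*(a/255.)**.4).astype(np.uint8)
b=imaging.camera("top");b=(255*(b/255.)**.4).astype(np.uint8)
A=cv2.resize(a[155:215,265:325],None,fx=6.6,fy=6.6,interpolation=2);B=cv2.resize(b[178:238,246:306],None,fx=6.6,fy=6.6,interpolation=2)
cv2.imwrite("pics/l.png",np.hstack([A,B])[:,:,::-1])
E
```

```text
shift mm [-0.  -0.4  1.5] pos [0.4983 0.1413 0.121 ] yaw -63.1 tilt 0.25 F [ 0.4  0.1 -0.7] M [-0.12  0.05  0.02] w 0.0533 q6 1.16
level rotvec deg [ 0.   -0.24 -0.07]
```

Turned to −63° yaw (about 95° from the seated position) with no torque. Lifting gently and watching the force.

```bash
python3 -m inch '[[45,[-1.5,0,0],[0,0,0]],[45,[-1.5,0,0],[0,0,0]],[45,[0,0,0],[0,0,0]]]' >/dev/null; python3 go.py .4968 .141 .13
```

```text
shift mm [-5.9 -0.3  1.4] pos [0.4982 0.1413 0.1241] yaw -62.9 tilt 0.24 F [-0.1 -0.7 -0.9] M [-0.04  0.19 -0.02] w 0.053 q6 1.16
level rotvec deg [ 0.   -0.23 -0.07]
```

```bash
python3 -m inch '[[45,[-4,0,0],[0,0,0]],[45,[-5,0,0],[0,0,0]],[45,[-8,0,0],[0,0,0]],[45,[-12,0,0],[0,0,0]],[45,[-16,0,0],[0,0,0]],[45,[-16,0,0],[0,0,0]],[45,[-12,0,0],[0,0,0]],[45,[-5,0,0],[0,0,0]],[45,[0,0,0],[0,0,0]],[45,[0,0,0],[0,0,0]]]' ; python3 go.py .4968 .141 .203
python3 - <<'E'
from h import *
a=imaging.camera("side");a=(255*(a/255.)**.45).astype(np.uint8)
b=imaging.camera("top");b=(255*(b/255.)**.45).astype(np.uint8)
A=cv2.resize(a[130:245,195:395],(800,460),interpolation=2)
cv2.imwrite("pics/m.png",A[:,:,::-1])
for c in("side","top"):
  for d in imaging.tip_of(c,"cap_mid")[:3]: print(c,round(d["confidence"],2),np.round(d["pixel"],1),"at raised:",atz(c,d["pixel"],.247).round(3))
print([proj(c,(.4969,.1389,.247)).round(1) for c in("side","top")])
for n,k in(("fluid_bottle",0),("spanner",0),("pad_carton",0)):
  imaging.camera("top")
  for d in imaging.tip_of("top",n)[:1]: print(n,atz("top",d["pixel"],0).round(3))
E
```

```text
time: 22.62
position: [0.498, 0.1413, 0.2083]
tool_rot: [0.69, 0.166, -0.685, 0.166]
ft_force: [-1.0, -0.4, -1.4]
grip_width: 0.0535
shift mm [ 5.3 -0.3  1.2] pos [0.498  0.1413 0.2083] yaw -62.9 tilt 0.36 F [-1.  -0.4 -1.4] M [-0.07  0.18  0.01] w 0.0535 q6 1.16
level rotvec deg [ 0.   -0.34 -0.12]
side 0.62 [291.1 161.4] at raised: [0.508 0.139 0.247]
side 0.59 [232.4 250.2] at raised: [0.207 0.061 0.247]
top 0.28 [204.1 187.5] at raised: [0.532 0.299 0.247]
[array([288.5, 163.6]), array([272.2, 204. ])]
fluid_bottle [0.456 0.325 0.   ]
spanner [0.328 0.346 0.   ]
pad_carton [0.564 0.362 0.   ]
```

View pics/m.png

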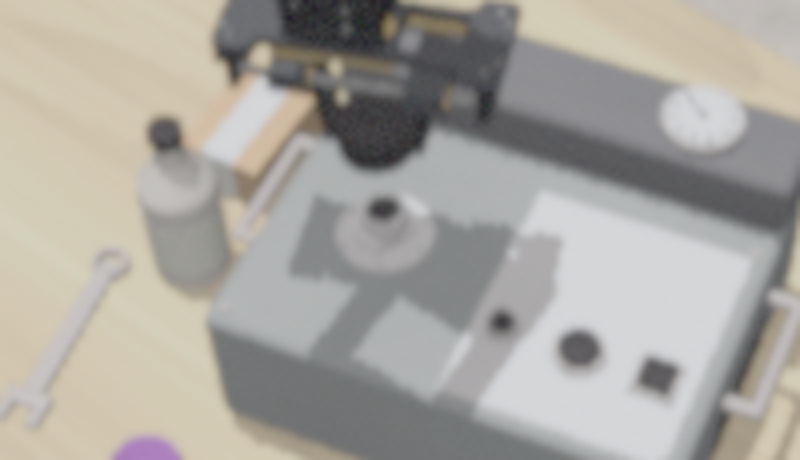

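The cap is in the gripper at (375,130) in the crop, above the open neck at (383,210). All three keys are up. The bottle, carton and spanner look unmoved. By tool travel the cap is 95 mm up. Handing in.

```bash
python3 -c "
from rig import robot,get_obs
print(robot.hand_in(), get_obs()['time'])"
```

```text
the job is handed in; nothing more can be done
the job is handed in; nothing more can be done
```

I handed the job in at about 23 s, with the filler cap off and held in the gripper above its open neck. No verdict is reported.

**What I did:**
- **Keys:** I pressed the stop key to its hard stop and released it, then did the same with the vent key. I left the start key alone.
- **Cap:** Anticlockwise built up to about 1.1 N·m, and clockwise ran free, so the thread is left-hand. I turned the cap about 95° clockwise, rising with the thread, and lifted it with no resistance.

**Last checks:**
- **Cap position:** By tool travel, the cap is about 95 mm up and within roughly 3 mm of the neck's axis. The side-camera network puts it about 11 mm off, still inside the 30 mm limit. Gripper tilt is about 0.4°, with the fingers holding at 53.5 mm opening.
- **Scene:** In the last picture the keys are up and the neck is open. The bottle, spanner and carton are within about 10 mm of their first measurements. I never measured the belt; it was outside the last picture, and the arm never went near it.

**What disagreed:**
- **Height:** Contact with both keys showed the fingertips about 34 mm higher than the reported tool height. The camera suggested about 25 mm. I used the contact value.
- **Force:** The last push on the stop key reached 43 N on the fingers for a moment. That is over the 40 N limit set for the arm and gripper body, but it was taken on the fingertips.
- **Cap angle:** I worked it out from wrist travel and did not measure it in a picture. The top-camera network did not find the cap at the end.

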